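# Find the rattling parts case and show it over the chute

### The job

One of the three sealed grey parts cases has something loose in it. Pick up and shake the cases until you find the one that rattles, setting any other that you lift back upright about where it stood, without dropping it. Shake the rattling one too, and finish while still holding it, upright and still, just above the square mouth of the tin chute without resting on it; leave the carb body, spark plug case, fuel filter and idle-screw knob where they are.

Things in the scene. Friction and masses are not known exactly. Their poses are not given: they have to be found in the camera images.
- case_left: The left one (largest y) of three identical sealed grey metal parts cases: box 90 mm long (own x), 46 wide (own y), 50 tall, flat sides, clasps on both ends, lying flat, turned any way. Origin: centre of its underside, z up. In one of the three, drawn anew each time, a loose 130 g steel ball, 32 mm across, rolls about; in the others nothing moves.
- case_middle: The middle one (y near 0) of three identical sealed grey metal parts cases: box 90 mm long (own x), 46 wide (own y), 50 tall, flat sides, clasps on both ends, lying flat, turned any way. Origin: centre of its underside, z up. Cavity 80 x 36 x 39 mm: a ball in it rolls once tipped over 10 degrees and stops, 24 mm off centre, at the lower end; on a level case it stays there.
- case_right: The right one (smallest y) of three identical sealed grey metal parts cases: box 90 mm long (own x), 46 wide (own y), 50 tall, flat sides, clasps on both ends, lying flat, turned any way. Origin: centre of its underside, z up. Each case weighs 120 to 400 g at random, plus the ball, so weight does not tell which holds it.
- chute_mouth (a point): Centre of the open square mouth (100 x 100 mm outside) of the fixed galvanized tin chute, at its rim, 130 mm above the shelf, z up. From the mouth a trough falls away from the robot (own x) into a steel cup standing on the chute's base plate, 170 mm from the mouth; trough and cup stay below the rim.
- idle_knob: Bystander: bronze knurled idle-screw knob, 30 mm across, 26 mm tall, standing; origin under its centre.
- fuel_filter: Bystander: white nylon fuel filter housing, upright, 44 mm across, 78 mm tall; origin under its centre.
- plug_case: Bystander: orange plastic spark plug case, 100 x 34 x 30 mm, lying flat; origin under its centre.
- carb_body: Bystander: cast-iron carburetor body, 110 x 70 x 130 mm, 1.6 kg; origin under its centre.

How it is judged (in metres and radians):
On the way:
1. the rattling case is held in the fingers, off the shelf, and shaken (((distance between ball_c0 and case_left below 0.05 m and height (world z) of case_left above 0.015 m and contact force between case_left and the fingers above 1 N and (linear speed of case_left above 0.12 m/s or angular speed of case_left above 0.4 rad/s)) or (distance between ball_c0 and case_middle below 0.05 m and height (world z) of case_middle above 0.015 m and contact force between case_middle and the fingers above 1 N and (linear speed of case_middle above 0.12 m/s or angular speed of case_middle above 0.4 rad/s)) or (distance between ball_c0 and case_right below 0.05 m and height (world z) of case_right above 0.015 m and contact force between case_right and the fingers above 1 N and (linear speed of case_right above 0.12 m/s or angular speed of case_right above 0.4 rad/s)))), for 0.04 s.
At the end, for the whole second after the job is handed in: The rattling case is held in the fingers, underside 10 to 120 mm above the chute mouth's rim, centre within 40 mm of the mouth's seen from above, tilt under 0.25 rad, still. The other two stand upright on the shelf, released, at rest, within 80 mm of where they started (((distance between ball_c0 and case_left below 0.05 m and contact force between case_left and the fingers above 2 N and horizontal distance between case_left and chute_mouth below 0.04 m and z of case_left in the frame of chute_mouth between 0.01 and 0.12 m and angle between case_left's own z axis and vertical below 0.25 rad and linear speed of case_left below 0.05 m/s and height (world z) of each of case_middle, case_right below 0.006 m and angle between each of case_middle, case_right's own z axis and vertical below 0.1 rad and distance of each of case_middle, case_right from where it was at the start of the episode below 0.08 m and linear speed of each of case_middle, case_right below 0.03 m/s and contact force between each of case_middle, case_right and the fingers below 0.3 N) or (distance between ball_c0 and case_middle below 0.05 m and contact force between case_middle and the fingers above 2 N and horizontal distance between case_middle and chute_mouth below 0.04 m and z of case_middle in the frame of chute_mouth between 0.01 and 0.12 m and angle between case_middle's own z axis and vertical below 0.25 rad and linear speed of case_middle below 0.05 m/s and height (world z) of each of case_left, case_right below 0.006 m and angle between each of case_left, case_right's own z axis and vertical below 0.1 rad and distance of each of case_left, case_right from where it was at the start of the episode below 0.08 m and linear speed of each of case_left, case_right below 0.03 m/s and contact force between each of case_left, case_right and the fingers below 0.3 N) or (distance between ball_c0 and case_right below 0.05 m and contact force between case_right and the fingers above 2 N and horizontal distance between case_right and chute_mouth below 0.04 m and z of case_right in the frame of chute_mouth between 0.01 and 0.12 m and angle between case_right's own z axis and vertical below 0.25 rad and linear speed of case_right below 0.05 m/s and height (world z) of each of case_left, case_middle below 0.006 m and angle between each of case_left, case_middle's own z axis and vertical below 0.1 rad and distance of each of case_left, case_middle from where it was at the start of the episode below 0.08 m and linear speed of each of case_left, case_middle below 0.03 m/s and contact force between each of case_left, case_middle and the fingers below 0.3 N))); the arm keeps its last pose, push and grip.
It fails at once if a bystander (carb body, plug case, filter, knob) is moved more than 30 mm (distance of any of idle_knob, fuel_filter, plug_case, carb_body from where it was at the start of the episode above 0.03 m).
It fails at once if a case is dropped (faster than 0.6 m/s out of the fingers) ((linear speed of case_left above 0.6 m/s and contact force between case_left and the fingers below 0.1 N) or (linear speed of case_middle above 0.6 m/s and contact force between case_middle and the fingers below 0.1 N) or (linear speed of case_right above 0.6 m/s and contact force between case_right and the fingers below 0.1 N)).
It also fails if it takes over 72 s, if anything falls off the work surface, if the arm or the gripper's body presses on something with over 40 N, if the wrist force passes 120 N, or if a joint passes its speed limit or range.

### The arm

A 7-joint arm with a two-finger parallel gripper is mounted at the origin on the work surface. World frame = base frame: x ahead of the robot, y to its left, z up, the work surface at z = 0. Lengths are in m, angles in degrees, forces in N, time in s.
With the tool pointing down it reaches from about 0.35 to 0.9 m from the base axis. Payload 7.2 kg.
Tool frame: the origin (TCP) lies at the centre of the arm's flange, where the gripper is bolted on; the fingertips stand 182 mm ahead of it and the grasp point (between the pads) lies 163 mm ahead of it; z points along the fingers, y is the direction in which the jaws open and shut (so a half turn about z gives the same grasp; the last joint's range is limited). The gripper opens to 88 mm and grips with 3 to 60 N. Pads are 20 mm wide; open, the fingers measure 115 mm over their backs; the gripper's body (75 mm by 178 mm) begins 61 mm behind the grasp point.
Start: joints at [-75.47, 23.554, -0.728, 91.456, 0.321, 64.991, -4.71], TCP at [0.198, 0.593, 0.405] pointing down, gripper open.
Joint ranges: [-169.25, 169.25], [-16.82, 113.86], [-84.01, 82.57], [7.8, 145.47], [-59.2, 239.2], [7.22, 106.19], [-163.78, 163.78]. Speed limits (degrees/s): [136.94, 136.94, 172.46, 172.46, 180, 180, 180].

### API

Orientations are given as a 3x3 rotation matrix whose columns are the frame's x, y, z axes.
In Python, from bench import readout, get_image, job gives the robot as it stands.
- The arm moves only by the tool carry_out, never from a script. Its argument "motion" is a list of rows, each a list of 7 numbers: the closure, from 0 (fully open) to 1 (shut), then the shift along the tool's x, y, z in m, then the turn, a rotation vector about the tool's x, y, z in rad. A call has 1 to 8 rows; each row is the pose to reach, as a shift and turn from the pose commanded when the call began, along the tool's axes at that moment; what a row does not reach only later rows make up. A row lasts 1/12 s, in which the tool goes at most 41.7 mm and 7.16 degrees, less where a joint would pass 70% of its speed; a pose out of reach is approached as far as the arm can. A call with a gripper value outside its range is refused whole. The fingers move at their own pace and stop on an object; "force" is the grip in N (left out, the last holds). Time passes only in rows, so rows that repeat a pose let the fingers close. It gives the time, the measured TCP pose, the force and the opening at its end, in the units of the state.
- readout.observe(): the state, without advancing time (a new reading comes with each control period).
- get_image(name): name is "side" or "top"; returns a dict with "image" (420x560x3 uint8, red, green, blue), "z_map" (420x560 float32, m along the optical axis (not along the pixel's ray), 0 where there is no reading), "fx", "fy", "cx", "cy" (pixels), "k1" (the pictures are not rectified: a ray, as slopes to the right and down, at radius r is drawn at 1 + k1 r^2 times it, then the intrinsics apply), "rvec" (rotation vector, rad) and "tvec" (3), from world to camera coordinates, as OpenCV has them. Camera axes: x right, y down, z forward; pixel columns grow to the right and rows downward; lengths in m; the calibration is good to about 2 mm. A picture is of the moment at which its call begins.
- job.hand_in(): hands the job in, once; it reports no verdict.
The state is a dict: "time_s": time; "qpos": joint angles; "joint_vel": joint speeds; "joint_efforts": joint torques, N m; "ee_pos": TCP position; "tcp_rot": TCP orientation; "force": force on the tool from outside, world axes, zero at the start; "torque": the same for the moment, N m; "opening": finger opening in m.
Only numpy, scipy, OpenCV 4.12 (cv2) and the standard library are available. Lean on these libraries where they do the work, as an engineer would, in place of code of your own. Each camera call takes 0.05 s, during which the arm holds its last target.

## Working session

There is one attempt and no reset: what is moved stays moved. The work goes in short steps, Python scripts to look and compute and a tool call to move; the robot and the scene stay as the last step left them, time stands still between calls to the robot, and variables do not carry over. Pictures are saved under pics/ and viewed, and the job is handed in when it is done.

Besides the shell and the picture viewer there is one more tool, called after ">>>" as name(argument=value, ...), one argument or row to a line, values as JSON. carry_out: Moves the arm, as the interface text tells. Its arguments: {"type":"object","properties":{"motion":{"type":"array"},"force":{"type":"number"}},"required":["motion"]}

```bash
ls; mkdir -p pics
python3 - <<'E'
from bench import readout,get_image
import cv2,numpy as np
print(readout.observe())
for n in("side","top"):
    d=get_image(n); cv2.imwrite(f"pics/{n}0.png",d["image"][:,:,::-1]); np.savez(f"{n}0.npz",**d)
    print(n,{k:v for k,v in d.items() if k not in("image","z_map")})
    R,_=cv2.Rodrigues(np.array(d["rvec"]));print(-R.T@np.array(d["tvec"]).ravel(),R)
E
```

```text
pics
{'time_s': 0.0, 'qpos': array([-75.46996551,  23.59903993,  -0.72762045,  91.5054834 ,
         0.32305441,  64.98988125,  -4.71154908]), 'joint_vel': array([ 0.04183374,  0.09447386,  0.03771703,  0.02632088, -0.06492036,
       -0.00668397,  0.02816269]), 'joint_efforts': array([-7.69821818e-04, -5.87942791e+01,  6.40731007e-01, -2.91084641e+01,
       -5.40825538e-02,  1.80740375e-02,  1.28661900e-04]), 'ee_pos': array([0.19763184, 0.59269217, 0.4038093 ]), 'tcp_rot': array([[-9.48667829e-01,  3.16273962e-01, -3.61188627e-04],
       [ 3.16274131e-01,  9.48666541e-01, -1.57120278e-03],
       [-1.54282963e-04, -1.60478415e-03, -9.99998700e-01]]), 'force': array([-0.69401578, -0.18512894, -0.70291988]), 'torque': array([ 0.03540748, -0.00758951, -0.00768697]), 'opening': 0.08789958030030694}
side {'fx': 542.0144919345609, 'fy': 542.0144919345609, 'cx': 289.10052086826045, 'cy': 211.37674443132522, 'k1': -0.11002626318112824, 'rvec': array([ 0.19884232, -2.62951812,  1.54015955]), 'tvec': array([0.58510831, 0.14767404, 1.14006035])}
[0.42715218 1.00164296 0.69148344] [[-0.98769017 -0.156109   -0.00990451]
 [-0.06771859  0.48381039 -0.87254897]
 [ 0.14100466 -0.86113732 -0.48842625]]
top {'fx': 410.1899180976879, 'fy': 410.1899180976879, 'cx': 281.70937609098866, 'cy': 200.9868637606002, 'k1': -0.06003637387669203, 'rvec': array([ 2.21413923, -2.20278838,  0.10080354]), 'tvec': array([-0.02477081,  0.57515796,  1.20077436])}
[0.50526778 0.01913926 1.23191619] [[ 0.00416329 -0.99941564  0.03392707]
 [-0.99833719 -0.00610464 -0.05732006]
 [ 0.05749367 -0.03363202 -0.99777922]]
```

View pics/top0.png

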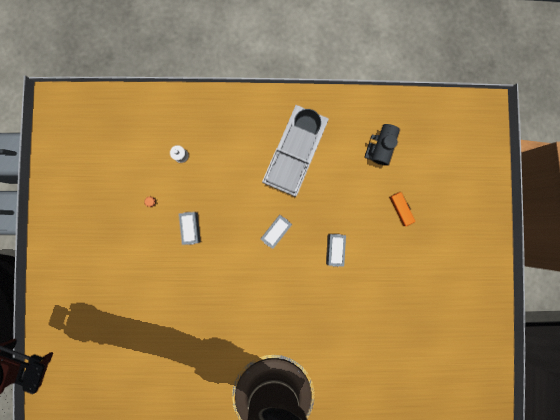

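View pics/side0.png

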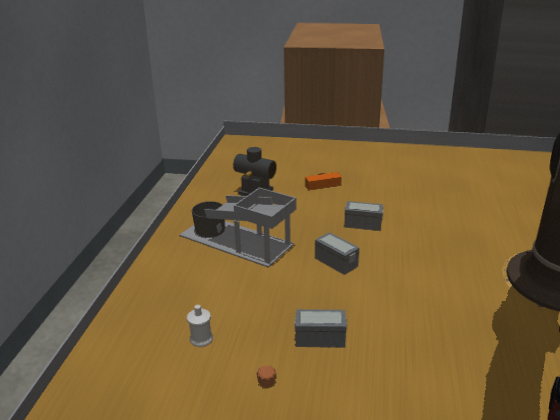

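The top view shows three grey cases at about (190,228), (277,231) and (337,249). The chute mouth is near (285,175). The filter is at (178,153), the knob at (150,202), the plug case at (402,209) and the carb at (382,145). The side view agrees with this layout.

```bash
cat > h.py <<'E'
import numpy as np,cv2
from bench import readout,get_image
def cam(d):
    K=np.array([[d["fx"],0,d["cx"]],[0,d["fy"],d["cy"]],[0,0,1.]]);R,_=cv2.Rodrigues(np.array(d["rvec"],float));t=np.array(d["tvec"],float).ravel()
    return K,np.array([float(d["k1"]),0,0,0,0]),R,t
def rays(d,px):
    K,D,R,t=cam(d);p=cv2.undistortPoints(np.array(px,float).reshape(-1,1,2),K,D).reshape(-1,2)
    return np.c_[p,np.ones(len(p))]
def plane(d,px,z):
    K,D,R,t=cam(d);c=-R.T@t;r=rays(d,px)@R
    return c+r*((z-c[2])/r[:,2])[:,None]
def cloud(d):
    K,D,R,t=cam(d);h,w=d["z_map"].shape;u,v=np.meshgrid(np.arange(w),np.arange(h))
    r=rays(d,np.c_[u.ravel(),v.ravel()])*d["z_map"].reshape(-1,1)
    return ((r-t)@R).reshape(h,w,3)
E
cat > m.py <<'E'
from h import *
import sys
for n in ("top","side"):
    d=dict(np.load(f"{n}0.npz")); P=cloud(d); print(n)
    ok=d["z_map"]>0
    m=(ok&(P[...,2]>0.012)&(P[...,2]<0.2)&(P[...,0]>0.25)&(P[...,0]<0.95)&(abs(P[...,1])<0.5)).astype(np.uint8)
    k,l,s,c=cv2.connectedComponentsWithStats(m)
    for i in range(1,k):
        if s[i,4]<40: continue
        Q=P[l==i];z=np.percentile(Q[:,2],95);T=Q[Q[:,2]>z-0.008]
        (cx,cy),(w,h),a=cv2.minAreaRect((T[:,:2]*1000).astype(np.float32))
        print(c[i].round(),s[i,4],"ztop",round(z,3),"rect",round(cx),round(cy),round(w),round(h),round(a,1),'mean',T[:,:2].mean(0).round(3))
E
python3 m.py
```

```text
top
[271.  80.] 1101 ztop 0.033 rect 942 0 997 10 90.0 mean [0.942 0.01 ]
[293. 155.] 2268 ztop 0.129 rect 649 -29 101 98 67.4 mean [ 0.65  -0.028]
[383. 145.] 908 ztop 0.132 rect 735 -317 38 37 23.0 mean [ 0.735 -0.317]
[178. 153.] 208 ztop 0.076 rect 710 281 11 9 83.4 mean [0.711 0.28 ]
[403. 209.] 402 ztop 0.034 rect 555 -385 96 35 25.6 mean [ 0.555 -0.384]
[149. 201.] 88 ztop 0.03 rect 572 368 25 29 43.5 mean [0.572 0.368]
[189. 228.] 563 ztop 0.055 rect 496 248 91 45 7.2 mean [0.495 0.247]
[275. 231.] 516 ztop 0.055 rect 487 -4 46 90 52.2 mean [ 0.487 -0.004]
[336. 249.] 563 ztop 0.056 rect 434 -180 47 90 86.8 mean [ 0.433 -0.18 ]
side
[249. 202.] 4786 ztop 0.127 rect 665 -151 135 386 7.7 mean [ 0.663 -0.073]
[103. 292.] 1954 ztop 0.03 rect 944 2 994 10 89.9 mean [0.943 0.161]
[323. 179.] 363 ztop 0.031 rect 557 -384 100 46 26.6 mean [ 0.555 -0.378]
[364. 213.] 805 ztop 0.051 rect 434 -180 55 89 85.0 mean [ 0.433 -0.175]
[337. 250.] 1063 ztop 0.051 rect 486 -3 49 93 51.9 mean [0.486 0.001]
[199. 323.] 674 ztop 0.073 rect 713 284 11 14 42.7 mean [0.713 0.285]
[321. 325.] 1633 ztop 0.052 rect 495 248 92 51 4.7 mean [0.495 0.251]
[266. 374.] 299 ztop 0.027 rect 572 369 32 31 15.3 mean [0.572 0.371]
```

```bash
cat >> h.py <<'E'
from scipy.spatial.transform import Rotation as Ro
def plan(x,y,z,ydeg,s=None,tilt=0):
    """grasp point target, tool y yaw (deg, mod 180 nearest unless exact); tilt deg about tool y"""
    s=s or readout.observe();R=s["tcp_rot"];cur=np.degrees(np.arctan2(R[1,1],R[0,1]))
    ydeg=cur+((ydeg-cur+90)%180-90)
    a=np.radians(ydeg);Y=np.array([np.cos(a),np.sin(a),0]);Z=np.array([0,0,-1.]);X=np.cross(Y,Z)
    T=np.c_[X,Y,Z]@Ro.from_euler('y',tilt,degrees=True).as_matrix();p=np.array([x,y,z])-0.163*T[:,2]
    sh=R.T@(p-s["ee_pos"]);rv=Ro.from_matrix(R.T@T).as_rotvec()
    print("t",round(s["time_s"],2),"grasp now",(s["ee_pos"]+0.163*R[:,2]).round(4),"yaw",round(cur,2),"open",round(s["opening"],4),"F",s["force"].round(2),"T",s["torque"].round(3))
    print("shift",sh.round(4),"turn",rv.round(4),"rows>=",max(np.linalg.norm(sh)/.0417,np.degrees(np.linalg.norm(rv))/7.16).round(1), "q",s["qpos"].round(0))
E
python3 -c "
from h import *
plan(.496,.248,.13,97.2)"
```

```text
t 0.1 grasp now [0.1975 0.5925 0.2409] yaw 71.57 open 0.0878 F [-0.05  0.02  0.47] T [-0.065  0.007  0.   ]
shift [-0.3921 -0.2325  0.1113] turn [-1.400e-03 -2.000e-04 -4.474e-01] rows>= 11.3 q [-75.  24.  -1.  91.   0.  65.  -5.]
```

>>> carry_out(
  motion=[
    [0,-0.392,-0.232,0.111,0,0,-0.447],
    [0,-0.392,-0.232,0.111,0,0,-0.447],
    [0,-0.392,-0.232,0.111,0,0,-0.447],
    [0,-0.392,-0.232,0.111,0,0,-0.447],
    [0,-0.392,-0.232,0.111,0,0,-0.447],
    [0,-0.392,-0.232,0.111,0,0,-0.447],
    [0,-0.392,-0.232,0.111,0,0,-0.447],
    [0,-0.392,-0.232,0.111,0,0,-0.447],
  ],
)

```text
time_s: 0.77
ee_pos: [0.4108, 0.3465, 0.3252]
tcp_rot: [[-0.992, -0.125, -0.0], [-0.125, 0.992, -0.0], [0.0, -0.0, -1.0]]
force: [1.1, 0.3, -0.5]
opening: 0.0875
```

```bash
python3 -c "
from h import *
plan(.496,.248,.13,97.2)"
```

```text
t 0.77 grasp now [0.4107 0.3464 0.1622] yaw 97.18 open 0.0875 F [ 1.07  0.3  -0.46] T [ 0.074 -0.036 -0.001]
shift [-0.0723 -0.1083  0.0322] turn [-0.0001 -0.0001 -0.0003] rows>= 3.2 q [-45.  20.  -0. 109.   0.  51.  52.]
```

>>> carry_out(
  motion=[
    [0,-0.024,-0.036,0.011,0,0,0],
    [0,-0.048,-0.072,0.021,0,0,0],
    [0,-0.072,-0.108,0.032,0,0,0],
    [0,-0.072,-0.108,0.047,0,0,0],
    [0,-0.072,-0.108,0.052,0,0,0],
    [0,-0.072,-0.108,0.052,0,0,0],
  ],
)

```text
time_s: 1.27
ee_pos: [0.4943, 0.2495, 0.272]
tcp_rot: [[-0.992, -0.123, -0.003], [-0.123, 0.992, -0.002], [0.003, -0.001, -1.0]]
force: [-0.0, 0.4, 0.0]
opening: 0.0878
```

Run:
```python
from h import *
plan(.496,.248,.031,97.2)
for n in("side","top"):
    d=get_image(n); cv2.imwrite(f"pics/{n}1.png",d["image"][:,:,::-1])
```

```text
t 1.27 grasp now [0.4938 0.2493 0.109 ] yaw 97.09 open 0.0878 F [-0.03  0.37  0.03] T [ 0.112  0.058 -0.046]
shift [-0.0017 -0.0016  0.078 ] turn [-0.0011 -0.0034 -0.0019] rows>= 1.9 q [-33.  25.   2. 109.  -1.  46.  66.]
```

View pics/side1.png

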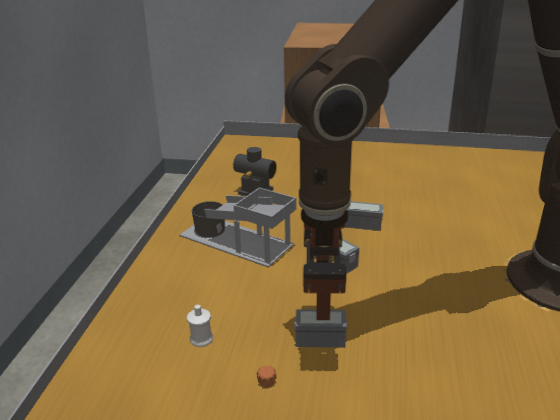

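The gripper stands centred over the left case, at (322,310) in the side view.

>>> carry_out(
  motion=[
    [0,-0.002,-0.001,0.02,0,-0.003,-0.002],
    [0,-0.002,-0.001,0.045,0,-0.003,-0.002],
    [0,-0.002,-0.001,0.068,0,-0.003,-0.002],
    [0,-0.002,-0.001,0.078,0,-0.003,-0.002],
    [0,-0.002,-0.001,0.078,0,-0.003,-0.002],
    [1,-0.002,-0.001,0.078,0,-0.003,-0.002],
    [1,-0.002,-0.001,0.078,0,-0.003,-0.002],
    [1,-0.002,-0.001,0.078,0,-0.003,-0.002],
  ],
  force=40,
)

```text
time_s: 2.03
ee_pos: [0.4974, 0.25, 0.1972]
tcp_rot: [[-0.992, -0.127, 0.005], [-0.127, 0.992, 0.002], [-0.005, 0.001, -1.0]]
force: [0.5, -0.5, -0.0]
opening: 0.0712
```

```bash
python3 -c "
from h import *
plan(.496,.248,.031,97.2)"
```

```text
t 2.03 grasp now [0.4982 0.2502 0.0342] yaw 97.31 open 0.0712 F [ 0.45 -0.5  -0.02] T [0.058 0.046 0.001]
shift [ 0.0016 -0.0018  0.0032] turn [0.0011 0.0052 0.0019] rows>= 0.1 q [-33.  32.   2. 111.  -1.  36.  67.]
```

>>> carry_out(
  motion=[
    [1,0,0,0,0,0.005,0],
    [1,0,0,0,0,0.005,0],
    [1,0,0,0,0,0.005,0],
    [1,0,0,0,0,0.005,0],
    [1,0,0,0,0,0.005,0],
  ],
)

```text
time_s: 2.45
ee_pos: [0.4972, 0.2489, 0.1961]
tcp_rot: [[-0.992, -0.126, -0.002], [-0.126, 0.992, -0.001], [0.002, -0.0, -1.0]]
force: [1.0, -2.7, 4.6]
opening: 0.046
```

```bash
python3 -c "
from h import *
plan(.496,.248,.12,97.2)"
```

```text
t 2.45 grasp now [0.497  0.2488 0.0331] yaw 97.26 open 0.046 F [ 1.01 -2.71  4.59] T [-0.568  0.026  0.077]
shift [ 0.0015 -0.0008 -0.0869] turn [-0.0004 -0.0016  0.001 ] rows>= 2.1 q [-33.  32.   2. 111.  -1.  37.  67.]
```

>>> carry_out(
  motion=[
    [1,0,0,-0.01,0,0,0],
    [1,0,0,-0.028,0,0,0],
    [1,0,0,-0.048,0,0,0],
    [1,0,0,-0.068,0,0,0],
    [1,0,0,-0.084,0,0,0],
    [1,0,0,-0.09,0,0,0],
    [1,0,0,-0.09,0,0,0],
  ],
)

```text
time_s: 3.03
ee_pos: [0.4973, 0.2497, 0.2872]
tcp_rot: [[-0.992, -0.127, -0.0], [-0.127, 0.992, 0.001], [-0.0, 0.001, -1.0]]
force: [0.5, -0.5, -3.4]
opening: 0.0458
```

```bash
cat > w.py <<'E'
from h import *
import sys
F=[];T=[];E=[];prev=None
N=int(sys.argv[1])
for i in range(N):
    d=get_image("side");s=readout.observe()
    F.append(s["force"]);T.append(s["tcp_rot"].T@s["torque"]);E.append(s["joint_efforts"])
    if i==N-1: cv2.imwrite(f"pics/{sys.argv[2]}.png",d["image"][:,:,::-1])
F,T,E=map(np.array,(F,T,E))
print("F",F.mean(0).round(3),F.std(0).round(3));print("Ttool",T.mean(0).round(4),T.std(0).round(4),"sem",(T.std(0)/N**.5).round(4))
print("E",E.mean(0).round(3),E.std(0).round(3))
R=s["tcp_rot"];print("z axis",R[:,2].round(4),"xyz",s["ee_pos"].round(4),"t",s["time_s"])
E
python3 w.py 6 a1
```

```text
F [-0.358 -0.101 -4.12 ] [0.404 0.205 0.452]
Ttool [-0.037  -0.0059 -0.0046] [0.0218 0.0185 0.0195] sem [0.0089 0.0076 0.008 ]
E [ 1.1000e-02 -5.7172e+01  1.4020e+00 -2.5146e+01 -5.0000e-03  1.1300e-01
 -1.0000e-03] [0.017 0.452 0.025 0.311 0.002 0.054 0.002]
z axis [-0.0037 -0.0013 -1.    ] xyz [0.4968 0.2492 0.2846] t 3.3333
```

View pics/a1.png

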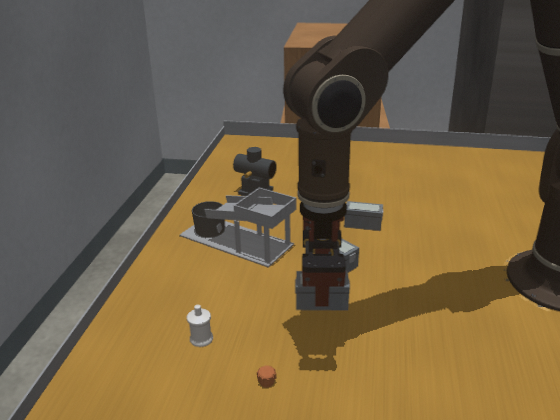

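The left case is lifted level, seen at (322,290) in the side view, and weighs about 4.1 N. Next I tilt it both ways about the jaw axis.

>>> carry_out(
  motion=[
    [1,-0.0142,0,0.0006,0,0.0873,0],
    [1,-0.0283,0,0.0025,0,0.1745,0],
    [1,-0.0422,0,0.0056,0,0.2618,0],
    [1,-0.0557,0,0.0098,0,0.349,0],
    [1,-0.0557,0,0.0098,0,0.349,0],
    [1,-0.0557,0,0.0098,0,0.349,0],
    [1,-0.0557,0,0.0098,0,0.349,0],
    [1,-0.0557,0,0.0098,0,0.349,0],
  ],
)

```text
time_s: 4.0
ee_pos: [0.5515, 0.2566, 0.2761]
tcp_rot: [[-0.932, -0.128, -0.34], [-0.12, 0.992, -0.044], [0.342, 0.0, -0.94]]
force: [0.0, -0.8, -2.6]
opening: 0.0459
```

```bash
python3 w.py 3 a2
```

```text
F [-0.047  0.121 -3.776] [0.44  0.347 0.453]
Ttool [-0.0167 -0.6278 -0.0193] [0.0294 0.0142 0.0151] sem [0.017  0.0082 0.0087]
E [ 1.2900e-01 -6.7940e+01  1.0310e+00 -2.4601e+01 -5.4600e-01  2.0480e+00
 -1.1000e-02] [0.069 0.189 0.033 0.017 0.007 0.011 0.001]
z axis [-0.3396 -0.0433 -0.9396] xyz [0.5517 0.2567 0.2766] t 4.15
```

>>> carry_out(
  motion=[
    [1,0.0142,0,0.0006,0,-0.0873,0],
    [1,0.0283,0,0.0025,0,-0.1745,0],
    [1,0.0422,0,0.0056,0,-0.2618,0],
    [1,0.0557,0,0.0098,0,-0.349,0],
    [1,0.0557,0,0.0098,0,-0.349,0],
    [1,0.0557,0,0.0098,0,-0.349,0],
  ],
)

```text
time_s: 4.65
ee_pos: [0.4961, 0.2497, 0.2868]
tcp_rot: [[-0.992, -0.128, -0.003], [-0.128, 0.992, 0.0], [0.003, 0.0, -1.0]]
force: [0.2, 0.4, -3.6]
opening: 0.0461
```

```bash
python3 w.py 10 a3
```

```text
F [ 0.026 -0.296 -3.68 ] [0.606 0.664 0.363]
Ttool [-0.0347 -0.0159  0.0119] [0.033  0.0486 0.0287] sem [0.0104 0.0154 0.0091]
E [-1.8700e-01 -5.6744e+01  1.3270e+00 -2.4598e+01 -1.5000e-02  1.1500e-01
 -2.0000e-03] [0.199 0.325 0.098 0.408 0.014 0.033 0.024]
z axis [-2.6e-03 -6.0e-04 -1.0e+00] xyz [0.4974 0.2493 0.2854] t 5.15
```

>>> carry_out(
  motion=[
    [1,0.0142,0,0.0006,0,-0.0873,0],
    [1,0.0283,0,0.0025,0,-0.1745,0],
    [1,0.0422,0,0.0056,0,-0.2618,0],
    [1,0.0557,0,0.0098,0,-0.349,0],
    [1,0.0557,0,0.0098,0,-0.349,0],
    [1,0.0557,0,0.0098,0,-0.349,0],
    [1,0.0557,0,0.0098,0,-0.349,0],
    [1,0.0557,0,0.0098,0,-0.349,0],
  ],
)

```text
time_s: 5.82
ee_pos: [0.4434, 0.2424, 0.2766]
tcp_rot: [[-0.933, -0.125, 0.337], [-0.118, 0.992, 0.043], [-0.34, 0.0, -0.941]]
force: [-0.5, -0.7, -4.6]
opening: 0.0454
```

```bash
python3 w.py 3 a4
```

```text
F [ 0.402  0.521 -4.037] [0.248 0.662 0.585]
Ttool [-0.0286  0.6203 -0.011 ] [0.0213 0.0092 0.0125] sem [0.0123 0.0053 0.0072]
E [ -0.332 -44.655   2.657 -23.024   0.503  -1.42    0.05 ] [0.137 0.037 0.024 0.09  0.007 0.011 0.006]
z axis [ 0.3372  0.0425 -0.9405] xyz [0.443  0.2419 0.2762] t 5.9667
```

>>> carry_out(
  motion=[
    [1,-0.0142,0,0.0006,0,0.0873,0],
    [1,-0.0283,0,0.0025,0,0.1745,0],
    [1,-0.0422,0,0.0056,0,0.2618,0],
    [1,-0.0557,0,0.0098,0,0.349,0],
    [1,-0.0557,0,0.0098,0,0.349,0],
    [1,-0.0557,0,0.0098,0,0.349,0],
  ],
)

```text
time_s: 6.47
ee_pos: [0.4985, 0.2485, 0.2852]
tcp_rot: [[-0.992, -0.124, -0.0], [-0.124, 0.992, 0.0], [0.0, 0.0, -1.0]]
force: [0.4, 0.3, -3.8]
opening: 0.0461
```

```bash
python3 w.py 10 a5
```

```text
F [-0.478 -0.073 -3.722] [0.368 0.262 0.312]
Ttool [-0.035   0.002  -0.0112] [0.0302 0.0318 0.0226] sem [0.0095 0.0101 0.0072]
E [ 3.3300e-01 -5.6001e+01  1.3310e+00 -2.5012e+01  8.0000e-03  6.7000e-02
  6.0000e-03] [0.301 0.194 0.094 0.439 0.025 0.033 0.035]
z axis [-1.5e-03 -1.0e-04 -1.0e+00] xyz [0.4968 0.2496 0.286 ] t 6.9667
```

View pics/a5.png

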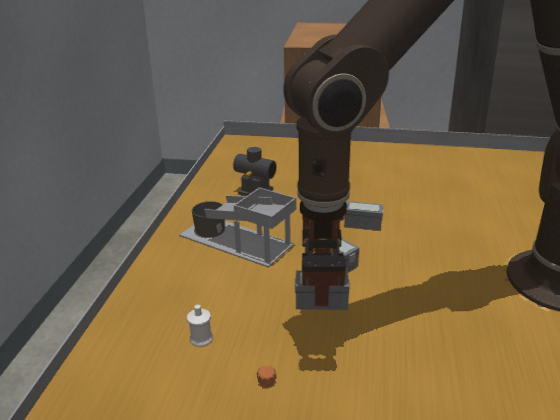

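The left case shows no moment shift: −0.018 ± 0.018 N m, where a ball would give +0.061. So there is no ball in it, and I set it back.

>>> carry_out(
  motion=[
    [1,0,0,0.02,0,0,0],
    [1,0,0,0.045,0,0,0],
    [1,0,0,0.065,0,0,0],
    [1,0,0,0.078,0,0,0],
    [1,0,0,0.085,0,0,0],
    [1,0,0,0.089,0,0,0],
    [1,0,0,0.09,0,0,0],
    [1,0,0,0.09,0,0,0],
  ],
)

```text
time_s: 7.63
ee_pos: [0.4972, 0.2496, 0.1964]
tcp_rot: [[-0.992, -0.127, -0.001], [-0.127, 0.992, 0.0], [0.001, 0.0, -1.0]]
force: [0.3, 0.1, -3.5]
opening: 0.0457
```

```bash
python3 -c "
from h import *
plan(.496,.248,.033,97.2)"
```

```text
t 7.63 grasp now [0.497  0.2496 0.0334] yaw 97.29 open 0.0457 F [ 0.26  0.13 -3.52] T [ 0.058 -0.018  0.02 ]
shift [ 0.0014 -0.0014  0.0004] turn [ 0.0003 -0.0012  0.0016] rows>= 0.0 q [-32.  32.   1. 111.  -1.  37.  67.]
```

>>> carry_out(
  motion=[
    [1,0,0,0.001,0,0,0],
    [1,0,0,0.002,0,0,0],
    [1,0,0,0.002,0,0,0],
  ],
)

```text
time_s: 7.88
ee_pos: [0.4974, 0.2496, 0.1961]
tcp_rot: [[-0.992, -0.127, -0.0], [-0.127, 0.992, 0.001], [0.0, 0.001, -1.0]]
force: [-3.1, -2.2, 14.1]
opening: 0.0463
```

Contact is made, so I release gently and rise.

>>> carry_out(
  motion=[
    [0,0,0,-0.001,0,0,0],
    [0,0,0,-0.001,0,0,0],
    [0,0,0,-0.001,0,0,0],
    [0,0,0,-0.001,0,0,0],
    [0,0,0,-0.001,0,0,0],
    [0,0,0,-0.02,0,0,0],
    [0,0,0,-0.055,0,0,0],
    [0,0,0,-0.09,0,0,0],
  ],
)

```text
time_s: 8.55
ee_pos: [0.4966, 0.2491, 0.2836]
tcp_rot: [[-0.992, -0.127, -0.005], [-0.127, 0.992, -0.002], [0.005, -0.001, -1.0]]
force: [1.0, 0.9, 0.2]
opening: 0.0876
```

Run:
```python
from h import *
plan(.487,-.004,.13,52.2)
for n in("side","top"):
    d=get_image(n); cv2.imwrite(f"pics/{n}2.png",d["image"][:,:,::-1])
```

```text
t 8.55 grasp now [0.4958 0.2488 0.1206] yaw 97.29 open 0.0876 F [1.01 0.93 0.21] T [ 0.031 -0.091 -0.017]
shift [ 0.0417 -0.2499 -0.0088] turn [-0.0033 -0.0043  0.7871] rows>= 6.3 q [-33.  25.   1. 108.  -1.  47.  66.]
```

View pics/side2.png

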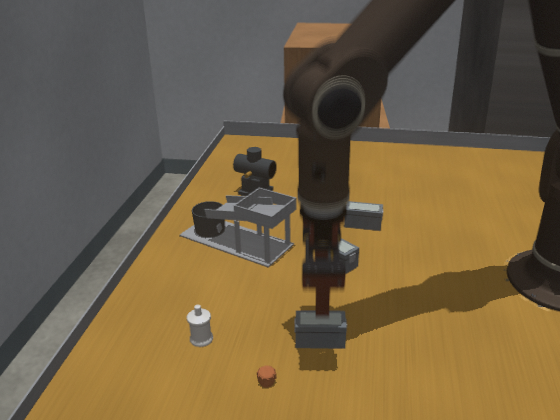

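The left case is upright at (320,330). Now the middle one.

>>> carry_out(
  motion=[
    [0,0.003,-0.02,-0.003,-0.003,-0.004,0.1],
    [0,0.009,-0.057,-0.009,-0.003,-0.004,0.22],
    [0,0.016,-0.095,-0.009,-0.003,-0.004,0.34],
    [0,0.022,-0.133,-0.009,-0.003,-0.004,0.46],
    [0,0.029,-0.172,-0.009,-0.003,-0.004,0.58],
    [0,0.035,-0.21,-0.009,-0.003,-0.004,0.7],
    [0,0.0417,-0.25,-0.009,-0.003,-0.004,0.787],
    [0,0.0417,-0.25,-0.009,-0.003,-0.004,0.787],
  ],
)

```text
time_s: 9.32
ee_pos: [0.4866, -0.0115, 0.2928]
tcp_rot: [[-0.781, 0.624, 0.002], [0.624, 0.781, -0.002], [-0.003, 0.0, -1.0]]
force: [0.6, -0.4, -0.4]
opening: 0.0878
```

Run:
```python
from h import *
plan(.4865,-.0035,.032,52.2)
for n in("side","top"):
    d=get_image(n); cv2.imwrite(f"pics/{n}3.png",d["image"][:,:,::-1])
```

```text
t 9.32 grasp now [ 0.487  -0.0118  0.1298] yaw 51.38 open 0.0878 F [ 0.57 -0.38 -0.39] T [-0.077  0.002 -0.039]
shift [0.0053 0.0062 0.0978] turn [ 0.      0.003  -0.0143] rows>= 2.4 q [-18.  18.  16. 118.  -7.  44.  54.]
```

View pics/side3.png

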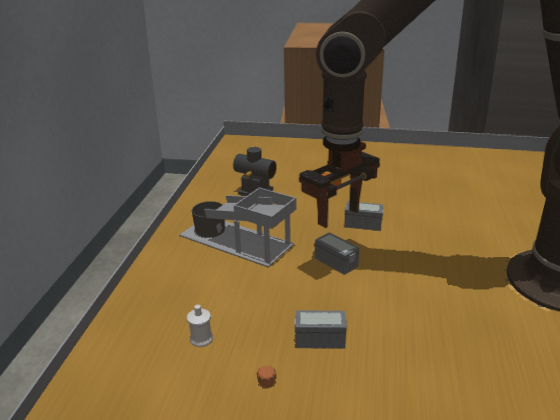

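The gripper is above the middle case at (338,250), and its jaws line up across the case width.

Run:
```python
from h import *
plan(.4865,-.0035,.032,52.2)
```

```text
t 9.42 grasp now [ 0.4877 -0.0052  0.1296] yaw 52.02 open 0.0872 F [0.07 0.46 0.27] T [0.002 0.028 0.021]
shift [0.0019 0.0007 0.0976] turn [ 0.0024  0.0012 -0.0031] rows>= 2.3 q [-18.  18.  16. 118.  -7.  44.  54.]
```

>>> carry_out(
  motion=[
    [0,0.001,0.001,0.02,0,0,0],
    [0,0.001,0.001,0.05,0,0,0],
    [0,0.001,0.001,0.078,0,0,0],
    [0,0.001,0.001,0.093,0,0,0],
    [0,0.001,0.001,0.097,0,0,0],
    [0,0.001,0.001,0.097,0,0,0],
    [1,0.001,0.001,0.097,0,0,0],
    [1,0.001,0.001,0.097,0,0,0],
  ],
)

```text
time_s: 10.08
ee_pos: [0.4881, -0.0018, 0.1969]
tcp_rot: [[-0.791, 0.612, 0.004], [0.612, 0.791, 0.002], [-0.002, 0.004, -1.0]]
force: [-0.9, -0.7, 0.2]
opening: 0.0777
```

>>> carry_out(
  motion=[
    [1,0,0,0,0,0,0],
    [1,0,0,0,0,0,0],
    [1,0,0,0,0,0,0],
    [1,0,0,0,0,0,0],
    [1,0,0,0,0,0,0],
    [1,0,0,0,0,0,0],
  ],
)

```text
time_s: 10.58
ee_pos: [0.4874, -0.0027, 0.1961]
tcp_rot: [[-0.79, 0.613, 0.002], [0.613, 0.79, 0.001], [-0.001, 0.002, -1.0]]
force: [-1.4, -1.9, 6.2]
opening: 0.0459
```

```bash
python3 -c "
from h import *
plan(.4865,-.0035,.032,52.2)"
```

```text
t 10.58 grasp now [ 0.4877 -0.0025  0.0331] yaw 52.17 open 0.0459 F [-1.38 -1.94  6.19] T [-0.629  0.621  0.001]
shift [ 0.0002 -0.0012  0.0011] turn [ 0.0024  0.0009 -0.0005] rows>= 0.0 q [-15.  28.  13. 121. -11.  32.  58.]
```

>>> carry_out(
  motion=[
    [1,0,0,-0.01,0,0,0],
    [1,0,0,-0.028,0,0,0],
    [1,0,0,-0.048,0,0,0],
    [1,0,0,-0.068,0,0,0],
    [1,0,0,-0.084,0,0,0],
    [1,0,0,-0.09,0,0,0],
    [1,0,0,-0.09,0,0,0],
  ],
)

```text
time_s: 11.17
ee_pos: [0.4877, -0.0023, 0.2873]
tcp_rot: [[-0.79, 0.613, 0.005], [0.613, 0.79, 0.002], [-0.003, 0.005, -1.0]]
force: [-0.0, -0.6, -2.9]
opening: 0.0457
```

```bash
python3 w.py 6 b1
```

```text
F [-3.00e-03 -3.81e-01 -4.20e+00] [0.332 0.077 0.32 ]
Ttool [ 0.0307 -0.0036  0.0044] [0.0357 0.0207 0.0282] sem [0.0146 0.0084 0.0115]
E [-7.0000e-03 -4.6828e+01  3.3890e+00 -2.3424e+01  2.0000e-03  7.6000e-02
 -1.3000e-02] [0.023 0.393 0.08  0.275 0.027 0.061 0.022]
z axis [ 6.0e-04  1.2e-03 -1.0e+00] xyz [ 0.487  -0.0024  0.2849] t 11.4667
```

>>> carry_out(
  motion=[
    [1,-0.0142,0,0.0006,0,0.0873,0],
    [1,-0.0283,0,0.0025,0,0.1745,0],
    [1,-0.0422,0,0.0056,0,0.2618,0],
    [1,-0.0557,0,0.0098,0,0.349,0],
    [1,-0.0557,0,0.0098,0,0.349,0],
    [1,-0.0557,0,0.0098,0,0.349,0],
    [1,-0.0557,0,0.0098,0,0.349,0],
    [1,-0.0557,0,0.0098,0,0.349,0],
  ],
)

```text
time_s: 12.13
ee_pos: [0.5307, -0.0357, 0.2762]
tcp_rot: [[-0.744, 0.612, -0.267], [0.575, 0.791, 0.21], [0.34, 0.003, -0.94]]
force: [0.2, 0.1, -3.8]
opening: 0.0458
```

```bash
python3 w.py 3 b2
```

```text
F [-0.398  0.552 -3.676] [0.144 0.67  0.486]
Ttool [ 0.0181 -0.5947 -0.0283] [0.0281 0.0265 0.0191] sem [0.0162 0.0153 0.011 ]
E [ 2.2200e-01 -5.7457e+01  3.6920e+00 -2.2439e+01 -6.9300e-01  1.9470e+00
 -1.8000e-02] [0.107 0.138 0.043 0.024 0.008 0.01  0.002]
z axis [-0.2669  0.2105 -0.9405] xyz [ 0.531  -0.0357  0.2767] t 12.2833
```

>>> carry_out(
  motion=[
    [1,0.0142,0,0.0006,0,-0.0873,0],
    [1,0.0283,0,0.0025,0,-0.1745,0],
    [1,0.0422,0,0.0056,0,-0.2618,0],
    [1,0.0557,0,0.0098,0,-0.349,0],
    [1,0.0557,0,0.0098,0,-0.349,0],
    [1,0.0557,0,0.0098,0,-0.349,0],
    [1,0.0557,0,0.0098,0,-0.349,0],
  ],
)

```text
time_s: 12.87
ee_pos: [0.4877, -0.0023, 0.2864]
tcp_rot: [[-0.791, 0.612, 0.002], [0.612, 0.791, 0.003], [-0.0, 0.004, -1.0]]
force: [0.1, 0.1, -3.8]
opening: 0.0458
```

```bash
python3 w.py 12 b3
```

```text
F [-0.013  0.046 -3.852] [0.423 0.676 0.361]
Ttool [ 0.0205 -0.0178 -0.016 ] [0.0268 0.022  0.0269] sem [0.0077 0.0063 0.0078]
E [-1.2800e-01 -4.6163e+01  3.2970e+00 -2.3098e+01 -2.9000e-02  6.9000e-02
  1.0000e-02] [0.243 0.229 0.085 0.124 0.014 0.018 0.007]
z axis [ 0.0023  0.0015 -1.    ] xyz [ 0.4874 -0.0026  0.2858] t 13.4667
```

>>> carry_out(
  motion=[
    [1,0.0142,0,0.0006,0,-0.0873,0],
    [1,0.0283,0,0.0025,0,-0.1745,0],
    [1,0.0422,0,0.0056,0,-0.2618,0],
    [1,0.0557,0,0.0098,0,-0.349,0],
    [1,0.0557,0,0.0098,0,-0.349,0],
    [1,0.0557,0,0.0098,0,-0.349,0],
    [1,0.0557,0,0.0098,0,-0.349,0],
    [1,0.0557,0,0.0098,0,-0.349,0],
  ],
)

```text
time_s: 14.13
ee_pos: [0.4443, 0.0308, 0.2765]
tcp_rot: [[-0.741, 0.614, 0.272], [0.578, 0.789, -0.208], [-0.342, 0.003, -0.94]]
force: [-0.1, -0.5, -3.8]
opening: 0.0457
```

```bash
python3 w.py 3 b4
```

```text
F [ 0.487 -0.092 -4.031] [0.002 0.106 0.418]
Ttool [0.0502 0.5689 0.0065] [0.0619 0.0088 0.0159] sem [0.0358 0.0051 0.0092]
E [ -0.465 -34.529   3.905 -21.311   0.77   -0.698   0.07 ] [0.193 0.003 0.033 0.065 0.007 0.003 0.007]
z axis [ 0.2718 -0.2085 -0.9395] xyz [0.444  0.0304 0.2763] t 14.2833
```

>>> carry_out(
  motion=[
    [1,-0.0142,0,0.0006,0,0.0873,0],
    [1,-0.0283,0,0.0025,0,0.1745,0],
    [1,-0.0422,0,0.0056,0,0.2618,0],
    [1,-0.0557,0,0.0098,0,0.349,0],
    [1,-0.0557,0,0.0098,0,0.349,0],
    [1,-0.0557,0,0.0098,0,0.349,0],
    [1,-0.0557,0,0.0098,0,0.349,0],
  ],
)

```text
time_s: 14.87
ee_pos: [0.4867, -0.003, 0.2854]
tcp_rot: [[-0.789, 0.614, 0.003], [0.614, 0.789, -0.0], [-0.002, 0.002, -1.0]]
force: [-0.3, -0.5, -3.0]
opening: 0.046
```

```bash
python3 w.py 12 b5
```

```text
F [ 0.192  0.165 -3.731] [0.328 0.741 0.409]
Ttool [ 0.0323 -0.0109  0.001 ] [0.0236 0.0316 0.0223] sem [0.0068 0.0091 0.0064]
E [ 2.1700e-01 -4.5943e+01  3.3000e+00 -2.3138e+01  8.0000e-03  3.2000e-02
 -1.3000e-02] [0.372 0.126 0.112 0.141 0.02  0.019 0.009]
z axis [ 0.0027  0.0015 -1.    ] xyz [ 0.4873 -0.0023  0.286 ] t 15.4667
```

View pics/b5.png

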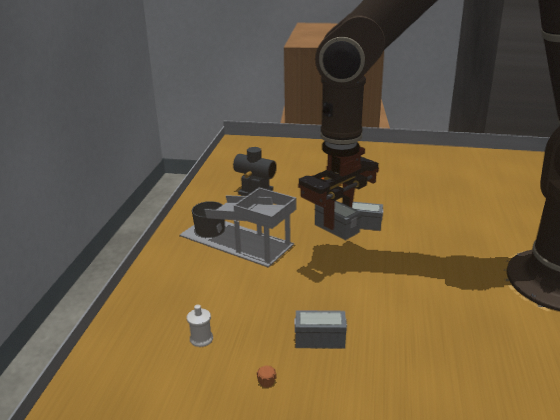

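The middle case shows no ball either, at −0.007 ± 0.011 N m on the level test, though the tilted magnitudes are slightly ambiguous. I set it back and test the right one for comparison.

>>> carry_out(
  motion=[
    [1,0,0,0.02,0,0,0],
    [1,0,0,0.045,0,0,0],
    [1,0,0,0.065,0,0,0],
    [1,0,0,0.08,0,0,0],
    [1,0,0,0.087,0,0,0],
    [1,0,0,0.09,0,0,0],
    [1,0,0,0.0915,0,0,0],
    [1,0,0,0.0915,0,0,0],
  ],
)

```text
time_s: 16.13
ee_pos: [0.487, -0.0026, 0.196]
tcp_rot: [[-0.79, 0.613, 0.001], [0.613, 0.79, 0.002], [0.001, 0.002, -1.0]]
force: [-8.4, 0.2, 16.6]
opening: 0.0458
```

```bash
python3 -c "
from h import *
plan(.4865,-.0035,.032,52.2)"
```

```text
t 16.13 grasp now [ 0.4871 -0.0022  0.033 ] yaw 52.17 open 0.0458 F [-8.42  0.22 16.63] T [-0.454  2.005 -0.129]
shift [-0.0002 -0.001   0.001 ] turn [ 0.0023 -0.0008 -0.0005] rows>= 0.0 q [-15.  28.  12. 121. -11.  32.  58.]
```

>>> carry_out(
  motion=[
    [0,0,0,-0.001,0,0,0],
    [0,0,0,-0.001,0,0,0],
    [0,0,0,-0.001,0,0,0],
    [0,0,0,-0.001,0,0,0],
    [0,0,0,-0.001,0,0,0],
    [0,0,0,-0.02,0,0,0],
    [0,0,0,-0.055,0,0,0],
    [0,0,0,-0.09,0,0,0],
  ],
)

```text
time_s: 16.8
ee_pos: [0.4868, -0.0026, 0.2846]
tcp_rot: [[-0.79, 0.613, -0.001], [0.613, 0.79, 0.001], [0.001, 0.0, -1.0]]
force: [-0.1, -0.4, 0.3]
opening: 0.0875
```

Run:
```python
from h import *
for n in("side",):
    d=get_image(n); cv2.imwrite(f"pics/{n}4.png",d["image"][:,:,::-1])
plan(.434,-.180,.13,86.8)
```

```text
t 16.85 grasp now [ 0.4905 -0.0026  0.1281] yaw 52.13 open 0.0879 F [1.75 0.03 3.63] T [-0.026 -0.088 -0.008]
shift [-0.0653 -0.1735 -0.0028] turn [ 0.0053  0.0076 -0.6051] rows>= 4.8 q [-18.  19.  16. 118.  -7.  44.  54.]
```

View pics/side4.png

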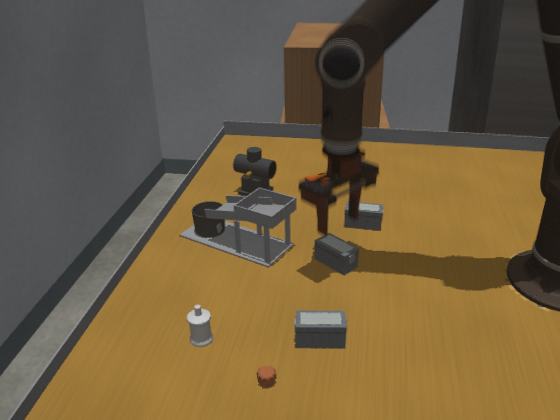

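The middle case is upright at its place (336,253). On to the right case.

>>> carry_out(
  motion=[
    [0,-0.008,-0.02,-0.003,0,0,-0.08],
    [0,-0.02,-0.052,-0.003,0,0,-0.19],
    [0,-0.033,-0.088,-0.003,0,0,-0.3],
    [0,-0.047,-0.125,-0.003,0,0,-0.42],
    [0,-0.059,-0.157,-0.003,0,0,-0.53],
    [0,-0.0653,-0.1735,-0.003,0,0,-0.605],
    [0,-0.0653,-0.1735,-0.003,0,0,-0.605],
    [0,-0.0653,-0.1735,-0.003,0,0,-0.605],
  ],
)

```text
time_s: 17.52
ee_pos: [0.4322, -0.1806, 0.287]
tcp_rot: [[-0.998, 0.059, 0.003], [0.059, 0.998, 0.002], [-0.003, 0.002, -1.0]]
force: [0.0, 0.8, -0.4]
opening: 0.0874
```

Run:
```python
from h import *
d=get_image("side"); cv2.imwrite(f"pics/side5.png",d["image"][:,:,::-1])
plan(.434,-.180,.032,86.8)
```

```text
t 17.57 grasp now [ 0.4331 -0.1791  0.1239] yaw 86.71 open 0.088 F [-0.01 -0.36 -0.9 ] T [ 0.046 -0.028 -0.015]
shift [-0.0012 -0.0007  0.0919] turn [ 0.0021  0.0025 -0.0015] rows>= 2.2 q [  6.  17.  12. 121.  -5.  43. 109.]
```

View pics/side5.png

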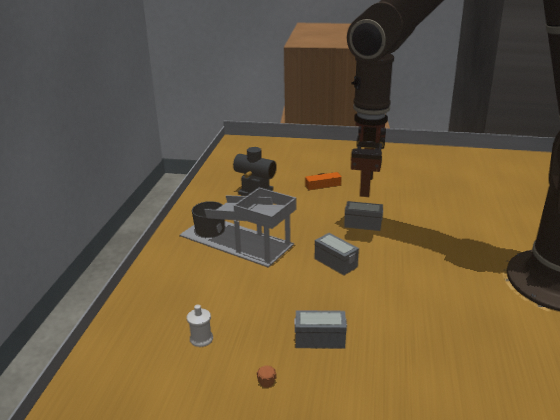

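The gripper is over the right case at (364,213).

>>> carry_out(
  motion=[
    [0,-0.001,0,0.02,0,0,0],
    [0,-0.001,0,0.05,0,0,0],
    [0,-0.001,0,0.075,0,0,0],
    [0,-0.001,0,0.088,0,0,0],
    [0,-0.001,0,0.091,0,0,0],
    [0,-0.001,0,0.091,0,0,0],
    [1,-0.001,0,0.091,0,0,0],
    [1,-0.001,0,0.091,0,0,0],
  ],
)

```text
time_s: 18.23
ee_pos: [0.4345, -0.1791, 0.197]
tcp_rot: [[-0.999, 0.054, 0.004], [0.054, 0.999, 0.001], [-0.004, 0.001, -1.0]]
force: [1.1, 1.3, 0.1]
opening: 0.0779
```

>>> carry_out(
  motion=[
    [1,0,0,0,0,0,0],
    [1,0,0,0,0,0,0],
    [1,0,0,0,0,0,0],
    [1,0,0,0,0,0,0],
    [1,0,0,0,0,0,0],
    [1,0,0,0,0,0,0],
  ],
)

```text
time_s: 18.73
ee_pos: [0.434, -0.1799, 0.1964]
tcp_rot: [[-0.998, 0.055, 0.003], [0.055, 0.998, 0.001], [-0.003, 0.001, -1.0]]
force: [-0.8, -2.8, 4.8]
opening: 0.0457
```

```bash
python3 -c "
from h import *
plan(.434,-.180,.032,86.8)"
```

```text
t 18.73 grasp now [ 0.4346 -0.1798  0.0334] yaw 86.84 open 0.0457 F [-0.79 -2.76  4.8 ] T [-0.511  0.142  0.001]
shift [-0.     -0.0001  0.0014] turn [0.0011 0.0034 0.0007] rows>= 0.0 q [  9.  26.  10. 124.  -9.  30. 112.]
```

>>> carry_out(
  motion=[
    [1,0,0,-0.01,0,0,0],
    [1,0,0,-0.028,0,0,0],
    [1,0,0,-0.048,0,0,0],
    [1,0,0,-0.068,0,0,0],
    [1,0,0,-0.084,0,0,0],
    [1,0,0,-0.09,0,0,0],
    [1,0,0,-0.09,0,0,0],
  ],
)

```text
time_s: 19.32
ee_pos: [0.4337, -0.1795, 0.2873]
tcp_rot: [[-0.998, 0.055, 0.004], [0.055, 0.999, 0.001], [-0.004, 0.002, -1.0]]
force: [-0.1, -0.7, -4.9]
opening: 0.0459
```

```bash
python3 w.py 6 c1
```

```text
F [ 0.029  0.194 -4.923] [0.435 0.636 0.338]
Ttool [-0.0198  0.0234 -0.0074] [0.0399 0.0188 0.0358] sem [0.0163 0.0077 0.0146]
E [-5.0000e-03 -4.5293e+01  2.5910e+00 -2.3360e+01  4.1000e-02  8.9000e-02
 -1.2000e-02] [0.02  0.387 0.064 0.268 0.023 0.066 0.019]
z axis [ 5.e-04  2.e-03 -1.e+00] xyz [ 0.4332 -0.1795  0.2851] t 19.6167
```

>>> carry_out(
  motion=[
    [1,-0.0142,0,0.0006,0,0.0873,0],
    [1,-0.0283,0,0.0025,0,0.1745,0],
    [1,-0.0422,0,0.0056,0,0.2618,0],
    [1,-0.0557,0,0.0098,0,0.349,0],
    [1,-0.0557,0,0.0098,0,0.349,0],
    [1,-0.0557,0,0.0098,0,0.349,0],
    [1,-0.0557,0,0.0098,0,0.349,0],
    [1,-0.0557,0,0.0098,0,0.349,0],
  ],
)

```text
time_s: 20.28
ee_pos: [0.4882, -0.1829, 0.2765]
tcp_rot: [[-0.94, 0.056, -0.338], [0.052, 0.998, 0.021], [0.338, 0.002, -0.941]]
force: [-0.6, 0.1, -3.8]
opening: 0.046
```

```bash
python3 w.py 6 c2
```

```text
F [ 0.224  0.251 -4.365] [0.377 0.069 0.381]
Ttool [-0.016  -0.6056 -0.0075] [0.0251 0.02   0.019 ] sem [0.0102 0.0082 0.0078]
E [-3.0000e-02 -5.6725e+01  4.7330e+00 -2.2200e+01  5.3000e-01  2.0980e+00
 -3.0000e-03] [0.077 0.285 0.05  0.032 0.006 0.017 0.001]
z axis [-0.338   0.0203 -0.9409] xyz [ 0.489  -0.1827  0.2768] t 20.5833
```

>>> carry_out(
  motion=[
    [1,0.0142,0,0.0006,0,-0.0873,0],
    [1,0.0283,0,0.0025,0,-0.1745,0],
    [1,0.0422,0,0.0056,0,-0.2618,0],
    [1,0.0557,0,0.0098,0,-0.349,0],
    [1,0.0557,0,0.0098,0,-0.349,0],
    [1,0.0557,0,0.0098,0,-0.349,0],
    [1,0.0557,0,0.0098,0,-0.349,0],
  ],
)

```text
time_s: 21.17
ee_pos: [0.4343, -0.1796, 0.2865]
tcp_rot: [[-0.999, 0.055, 0.001], [0.055, 0.999, 0.002], [-0.001, 0.002, -1.0]]
force: [-0.8, 0.3, -4.0]
opening: 0.046
```

```bash
python3 w.py 12 c3
```

```text
F [-0.229  0.062 -4.494] [0.552 0.638 0.313]
Ttool [-0.0084  0.0199 -0.0083] [0.0268 0.0256 0.0317] sem [0.0077 0.0074 0.0092]
E [ 4.8000e-02 -4.4737e+01  2.5420e+00 -2.3070e+01  3.3000e-02  7.0000e-02
 -4.0000e-03] [0.118 0.332 0.061 0.168 0.007 0.023 0.003]
z axis [ 0.0023  0.0016 -1.    ] xyz [ 0.4336 -0.1796  0.286 ] t 21.7667
```

>>> carry_out(
  motion=[
    [1,0.0142,0,0.0006,0,-0.0873,0],
    [1,0.0283,0,0.0025,0,-0.1745,0],
    [1,0.0422,0,0.0056,0,-0.2618,0],
    [1,0.0557,0,0.0098,0,-0.349,0],
    [1,0.0557,0,0.0098,0,-0.349,0],
    [1,0.0557,0,0.0098,0,-0.349,0],
    [1,0.0557,0,0.0098,0,-0.349,0],
    [1,0.0557,0,0.0098,0,-0.349,0],
  ],
)

```text
time_s: 22.43
ee_pos: [0.3794, -0.1766, 0.2766]
tcp_rot: [[-0.938, 0.054, 0.343], [0.051, 0.999, -0.017], [-0.344, 0.002, -0.939]]
force: [0.4, -0.9, -4.7]
opening: 0.0457
```

```bash
python3 w.py 6 c4
```

```text
F [ 0.167  0.28  -4.426] [0.437 0.358 0.301]
Ttool [-0.0353  0.6076  0.0161] [0.0512 0.0117 0.0185] sem [0.0209 0.0048 0.0075]
E [ 1.0800e-01 -3.5213e+01  6.3000e-01 -2.2017e+01 -3.5500e-01 -1.6220e+00
 -3.1000e-02] [0.15  0.111 0.025 0.096 0.012 0.014 0.013]
z axis [ 0.3435 -0.0169 -0.939 ] xyz [ 0.3784 -0.1763  0.2761] t 22.7333
```

>>> carry_out(
  motion=[
    [1,-0.0142,0,0.0006,0,0.0873,0],
    [1,-0.0283,0,0.0025,0,0.1745,0],
    [1,-0.0422,0,0.0056,0,0.2618,0],
    [1,-0.0557,0,0.0098,0,0.349,0],
    [1,-0.0557,0,0.0098,0,0.349,0],
    [1,-0.0557,0,0.0098,0,0.349,0],
    [1,-0.0557,0,0.0098,0,0.349,0],
  ],
)

```text
time_s: 23.32
ee_pos: [0.4328, -0.1794, 0.2856]
tcp_rot: [[-0.998, 0.055, 0.004], [0.055, 0.999, 0.002], [-0.004, 0.002, -1.0]]
force: [0.4, 0.6, -3.8]
opening: 0.0458
```

```bash
python3 w.py 12 c5
```

```text
F [-0.144 -0.024 -4.399] [0.421 0.337 0.375]
Ttool [ 0.0066  0.0058 -0.0189] [0.0362 0.0327 0.0252] sem [0.0105 0.0094 0.0073]
E [-8.0000e-02 -4.4191e+01  2.5780e+00 -2.3090e+01  1.8000e-02  3.6000e-02
  6.0000e-03] [0.17  0.253 0.063 0.182 0.009 0.022 0.004]
z axis [ 0.0027  0.0016 -1.    ] xyz [ 0.4335 -0.1796  0.2862] t 23.9167
```

View pics/c5.png

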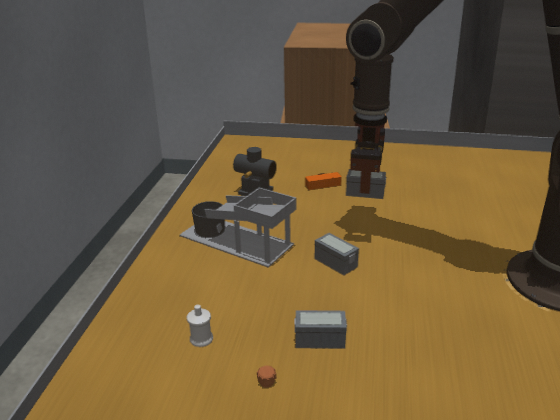

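```bash
python3 -c "
import cv2,numpy as np
print
r=[cv2.resize(cv2.imread(f'pics/{n}.png')[y:y+130,x:x+130],(390,390)) if 0 else cv2.resize(cv2.imread(f'pics/{n}.png')[y:y+120,x:x+130],(260,240)) for n,x,y in(('a2',260,220),('a4',260,220),('b2',270,150),('b4',270,150),('c2',310,110),('c4',310,110))]
cv2.imwrite('pics/tilt.png',np.vstack([np.hstack(r[:3]),np.hstack(r[3:])]))"
```

```text
(no output)
```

View pics/tilt.png

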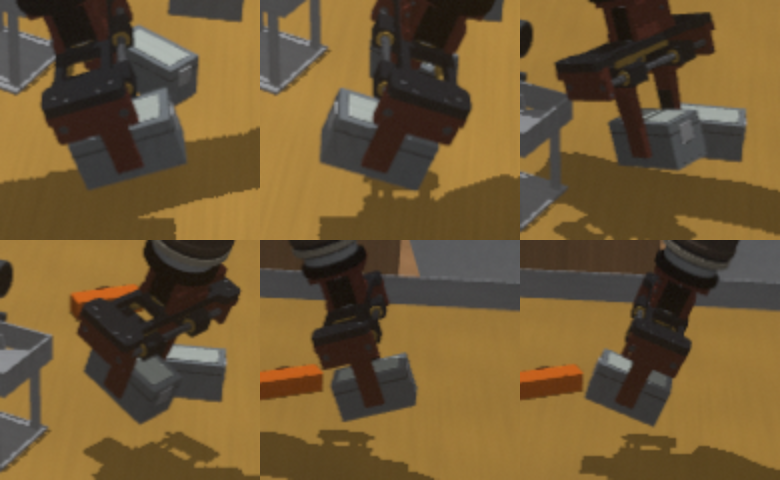

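The tilt crops show the cases following the jaws, but the lower edges run only about 13–16° in the picture. So the tilt, or the time held there, may have been marginal. I repeat with 30° on the right case, held longer and returned more gently.

>>> carry_out(
  motion=[
    [1,-0.017,0,0.0009,0,0.1047,0],
    [1,-0.0339,0,0.0036,0,0.2094,0],
    [1,-0.0504,0,0.008,0,0.3142,0],
    [1,-0.0663,0,0.0141,0,0.4189,0],
    [1,-0.0815,0,0.0218,0,0.5236,0],
    [1,-0.0815,0,0.0218,0,0.5236,0],
    [1,-0.0815,0,0.0218,0,0.5236,0],
    [1,-0.0815,0,0.0218,0,0.5236,0],
  ],
  force=50,
)

```text
time_s: 24.58
ee_pos: [0.5145, -0.1843, 0.2645]
tcp_rot: [[-0.867, 0.055, -0.495], [0.047, 0.998, 0.029], [0.496, 0.001, -0.868]]
force: [-0.2, -0.8, -3.3]
opening: 0.0457
```

```bash
python3 w.py 6 d2
```

```text
F [ 0.287 -0.062 -4.557] [0.381 0.615 0.598]
Ttool [-0.0158 -0.8908  0.014 ] [0.0183 0.0267 0.0278] sem [0.0075 0.0109 0.0114]
E [-1.8300e-01 -6.2373e+01  5.9820e+00 -2.1478e+01  7.8900e-01  3.0420e+00
 -7.0000e-03] [0.192 0.574 0.138 0.098 0.02  0.024 0.   ]
z axis [-0.495   0.029  -0.8684] xyz [ 0.5146 -0.1843  0.2656] t 24.8833
```

>>> carry_out(
  motion=[
    [1,0.0057,0,0.0001,0,-0.035,0],
    [1,0.017,0,0.0009,0,-0.105,0],
    [1,0.0311,0,0.003,0,-0.192,0],
    [1,0.0449,0,0.0063,0,-0.279,0],
    [1,0.0584,0,0.0108,0,-0.367,0],
    [1,0.0715,0,0.0165,0,-0.454,0],
    [1,0.079,0,0.0204,0,-0.506,0],
    [1,0.0815,0,0.0218,0,-0.5236,0],
  ],
)

```text
time_s: 25.55
ee_pos: [0.4312, -0.1798, 0.287]
tcp_rot: [[-0.998, 0.056, 0.005], [0.056, 0.998, 0.002], [-0.005, 0.002, -1.0]]
force: [-2.0, -0.2, -4.7]
opening: 0.0456
```

```bash
sed -i 's/^print("F"/k=min(4,N\/\/3);F,T,E=F[k:],T[k:],E[k:];N=len(T)\nprint("F"/' w.py; python3 w.py 20 d3
```

```text
F [ 0.087 -0.021 -4.544] [0.344 0.588 0.353]
Ttool [-0.0137  0.0326 -0.0027] [0.0287 0.0279 0.0323] sem [0.0072 0.007  0.0081]
E [ 2.5000e-02 -4.4555e+01  2.6330e+00 -2.3095e+01  2.5000e-02  3.9000e-02
 -2.0000e-03] [0.083 0.265 0.044 0.104 0.005 0.016 0.002]
z axis [ 0.0026  0.0016 -1.    ] xyz [ 0.4336 -0.1796  0.2862] t 26.55
```

View pics/d2.png

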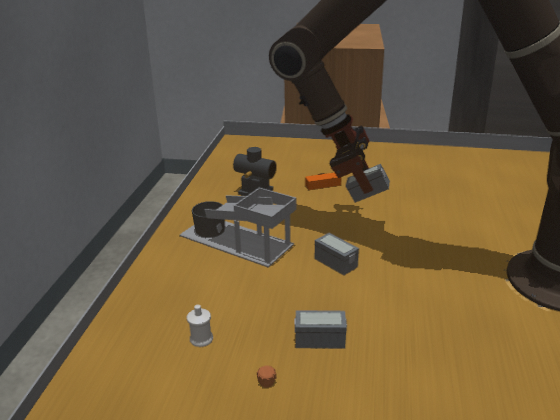

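>>> carry_out(
  motion=[
    [1,0.017,0,0.0009,0,-0.1047,0],
    [1,0.0339,0,0.0036,0,-0.2094,0],
    [1,0.0504,0,0.008,0,-0.3142,0],
    [1,0.0663,0,0.0141,0,-0.4189,0],
    [1,0.0815,0,0.0218,0,-0.5236,0],
    [1,0.0815,0,0.0218,0,-0.5236,0],
    [1,0.0815,0,0.0218,0,-0.5236,0],
    [1,0.0815,0,0.0218,0,-0.5236,0],
  ],
)

```text
time_s: 27.22
ee_pos: [0.358, -0.1608, 0.2733]
tcp_rot: [[-0.87, 0.073, 0.487], [0.063, 0.997, -0.036], [-0.488, -0.0, -0.873]]
force: [-0.8, 0.6, -4.6]
opening: 0.0455
```

```bash
python3 w.py 6 d4
```

```text
F [ 0.054 -0.104 -4.375] [0.382 0.728 0.058]
Ttool [ 0.0102  0.891  -0.0076] [0.0197 0.0265 0.0245] sem [0.0098 0.0133 0.0122]
E [ 3.3900e-01 -3.2056e+01 -6.1300e-01 -2.0690e+01 -3.5800e-01 -8.4900e-01
  1.3000e-02] [0.104 0.03  0.11  0.279 0.009 0.028 0.009]
z axis [ 0.4896 -0.0365 -0.8712] xyz [ 0.3608 -0.1615  0.274 ] t 27.5167
```

>>> carry_out(
  motion=[
    [1,-0.0057,0,0.0001,0,0.035,0],
    [1,-0.017,0,0.0009,0,0.105,0],
    [1,-0.0311,0,0.003,0,0.192,0],
    [1,-0.0449,0,0.0063,0,0.279,0],
    [1,-0.0584,0,0.0108,0,0.367,0],
    [1,-0.0715,0,0.0165,0,0.454,0],
    [1,-0.079,0,0.0204,0,0.506,0],
    [1,-0.0815,0,0.0218,0,0.5236,0],
  ],
)

```text
time_s: 28.18
ee_pos: [0.4445, -0.1663, 0.295]
tcp_rot: [[-0.998, 0.068, -0.012], [0.068, 0.998, -0.002], [0.012, -0.003, -1.0]]
force: [1.2, 0.7, -4.9]
opening: 0.0457
```

```bash
python3 w.py 20 d5
```

```text
F [ 0.031  0.005 -4.576] [0.414 0.444 0.544]
Ttool [-0.0072 -0.0368 -0.0013] [0.0231 0.029  0.0321] sem [0.0058 0.0072 0.008 ]
E [-5.2000e-02 -4.2769e+01  3.9990e+00 -2.3422e+01  6.1000e-02  1.3800e-01
  3.0000e-03] [0.151 0.23  0.058 0.12  0.01  0.016 0.002]
z axis [-1.100e-02 -7.000e-04 -9.999e-01] xyz [ 0.4416 -0.1672  0.2948] t 29.1833
```

The larger tilts show a shift on the right case: after correcting for residual tilt, +0.028 against −0.017 N m, where ±0.031 is expected. The −30° tilt hit a limit, so the poses differ. I re-level and compare again at an identical pose.

```bash
python3 -c "
from h import *
plan(.455,-.17,.135,86.8)"
```

```text
t 29.18 grasp now [ 0.4398 -0.1673  0.1318] yaw 85.87 open 0.0457 F [ 0.23 -0.08 -4.19] T [ 0.018 -0.035  0.033]
shift [-0.0136 -0.0018 -0.0034] turn [-0.0014 -0.011  -0.0163] rows>= 0.3 q [ -4.  17.  23. 120.  -9.  45. 110.]
```

>>> carry_out(
  motion=[
    [1,-0.003,0,-0.001,0,-0.004,-0.005],
    [1,-0.008,-0.001,-0.002,0,-0.008,-0.01],
    [1,-0.012,-0.002,-0.003,-0.001,-0.011,-0.016],
    [1,-0.0136,-0.002,-0.0034,-0.001,-0.011,-0.016],
    [1,-0.0136,-0.002,-0.0034,-0.001,-0.011,-0.016],
  ],
)

```text
time_s: 29.6
ee_pos: [0.4556, -0.1703, 0.2982]
tcp_rot: [[-0.998, 0.056, 0.001], [0.056, 0.998, -0.001], [-0.001, -0.001, -1.0]]
force: [-0.3, -0.1, -4.4]
opening: 0.0458
```

```bash
python3 w.py 20 e1
```

```text
F [ 0.007 -0.006 -4.475] [0.429 0.419 0.41 ]
Ttool [-0.0078 -0.0271  0.0003] [0.0304 0.0351 0.0265] sem [0.0076 0.0088 0.0066]
E [ 1.0000e-03 -4.4379e+01  4.2070e+00 -2.3872e+01  4.8000e-02  8.6000e-02
 -0.0000e+00] [0.003 0.021 0.002 0.013 0.    0.001 0.   ]
z axis [ 0.e+00 -4.e-04 -1.e+00] xyz [ 0.455  -0.1702  0.298 ] t 30.6
```

>>> carry_out(
  motion=[
    [1,-0.017,0,0.0009,0,0.1047,0],
    [1,-0.0339,0,0.0036,0,0.2094,0],
    [1,-0.0504,0,0.008,0,0.3142,0],
    [1,-0.0663,0,0.0141,0,0.4189,0],
    [1,-0.0815,0,0.0218,0,0.5236,0],
    [1,-0.0815,0,0.0218,0,0.5236,0],
    [1,-0.0815,0,0.0218,0,0.5236,0],
    [1,-0.0815,0,0.0218,0,0.5236,0],
  ],
)

```text
time_s: 31.27
ee_pos: [0.5358, -0.1751, 0.2763]
tcp_rot: [[-0.866, 0.057, -0.497], [0.05, 0.998, 0.028], [0.498, -0.001, -0.867]]
force: [0.4, -0.3, -4.5]
opening: 0.046
```

```bash
python3 w.py 6 e2
```

```text
F [-0.009 -0.302 -4.209] [0.226 0.405 0.367]
Ttool [-0.0208 -0.8999 -0.0156] [0.005  0.0353 0.0161] sem [0.0025 0.0176 0.008 ]
E [-3.5000e-02 -6.3474e+01  8.8180e+00 -2.1980e+01  9.9700e-01  3.0120e+00
 -6.0000e-03] [0.069 0.338 0.066 0.014 0.007 0.017 0.   ]
z axis [-0.497   0.0281 -0.8673] xyz [ 0.536  -0.175   0.2774] t 31.5667
```

>>> carry_out(
  motion=[
    [1,0.0057,0,0.0001,0,-0.035,0],
    [1,0.017,0,0.0009,0,-0.105,0],
    [1,0.0311,0,0.003,0,-0.192,0],
    [1,0.0449,0,0.0063,0,-0.279,0],
    [1,0.0584,0,0.0108,0,-0.367,0],
    [1,0.0715,0,0.0165,0,-0.454,0],
    [1,0.079,0,0.0204,0,-0.506,0],
    [1,0.0815,0,0.0218,0,-0.5236,0],
  ],
)

```text
time_s: 32.23
ee_pos: [0.4526, -0.1704, 0.299]
tcp_rot: [[-0.998, 0.058, 0.003], [0.058, 0.998, 0.0], [-0.003, 0.001, -1.0]]
force: [-0.1, 0.5, -4.4]
opening: 0.0454
```

```bash
python3 w.py 20 e3
```

```text
F [ 0.085  0.084 -4.591] [0.508 0.516 0.556]
Ttool [-0.0156  0.0184  0.0007] [0.0226 0.0243 0.0411] sem [0.0057 0.0061 0.0103]
E [ 2.0000e-02 -4.4579e+01  4.2430e+00 -2.3915e+01  3.8000e-02  4.9000e-02
 -1.0000e-03] [0.07  0.281 0.049 0.101 0.006 0.016 0.001]
z axis [-0.e+00 -4.e-04 -1.e+00] xyz [ 0.455  -0.1702  0.2981] t 33.2333
```

The same-pose comparison gives −0.027 against +0.018 N m, so the shift repeats. The right case also weighs about 4.5 N (≈ 460 g), more than the 400 g an empty case can reach. The rattling case is the right one, so I raise it and carry it to the chute mouth.

>>> carry_out(
  motion=[
    [1,0,0,-0.008,0,0,0],
    [1,0,0,-0.025,0,0,0],
    [1,0,0,-0.045,0,0,0],
    [1,0,0,-0.065,0,0,0],
    [1,0,0,-0.08,0,0,0],
    [1,0,0,-0.087,0,0,0],
    [1,0,0,-0.087,0,0,0],
  ],
)

```text
time_s: 33.82
ee_pos: [0.4553, -0.1704, 0.3869]
tcp_rot: [[-0.998, 0.056, 0.003], [0.056, 0.998, -0.001], [-0.003, -0.001, -1.0]]
force: [-0.4, -0.2, -5.3]
opening: 0.0455
```

```bash
python3 -c "
from h import *
plan(.649,-.028,.222,86.8)"
```

```text
t 33.82 grasp now [ 0.4558 -0.1705  0.2239] yaw 86.78 open 0.0455 F [-0.45 -0.17 -5.32] T [ 0.014  0.031 -0.009]
shift [-0.1854  0.1531  0.0025] turn [-0.0006  0.0034 -0.0004] rows>= 5.8 q [ -6.  11.  24. 113.  -5.  57. 107.]
```

>>> carry_out(
  motion=[
    [1,-0.006,0.005,0,0,0,0],
    [1,-0.018,0.015,0,0,0,0],
    [1,-0.034,0.028,0,0,0,0],
    [1,-0.051,0.042,0,0,0,0],
    [1,-0.068,0.056,0,0,0,0],
    [1,-0.085,0.07,0,0,0,0],
    [1,-0.102,0.084,0,0,0,0],
    [1,-0.119,0.098,0,0,0,0],
  ],
)

```text
time_s: 34.48
ee_pos: [0.5809, -0.0766, 0.3832]
tcp_rot: [[-0.998, 0.055, -0.002], [0.055, 0.998, 0.0], [0.002, -0.0, -1.0]]
force: [0.6, -0.1, -3.9]
opening: 0.0459
```

>>> carry_out(
  motion=[
    [1,-0.016,0.013,0,0,0,0],
    [1,-0.032,0.026,0,0,0,0],
    [1,-0.046,0.038,0,0,0,0],
    [1,-0.057,0.047,0,0,0,0],
    [1,-0.064,0.053,0.001,0,0,0],
    [1,-0.066,0.055,0.001,0,0,0],
    [1,-0.066,0.055,0.001,0,0,0],
  ],
)

```text
time_s: 35.07
ee_pos: [0.6487, -0.0266, 0.3825]
tcp_rot: [[-0.998, 0.055, -0.002], [0.055, 0.998, -0.0], [0.002, -0.001, -1.0]]
force: [0.9, -0.7, -4.2]
opening: 0.0459
```

Run:
```python
from h import *
for n in("side","top"):
    d=get_image(n); cv2.imwrite(f"pics/{n}6.png",d["image"][:,:,::-1]); np.savez(f"{n}6.npz",**d)
plan(.649,-.028,.222,86.8)
```

```text
t 35.17 grasp now [ 0.6477 -0.0284  0.2204] yaw 86.75 open 0.0461 F [-0.65 -0.55 -4.91] T [-0.022  0.058  0.036]
shift [-0.0011  0.0003 -0.0016] turn [-0.001  -0.0013 -0.0009] rows>= 0.0 q [-16.  28.  20.  90. -10.  64.  93.]
```

View pics/side6.png

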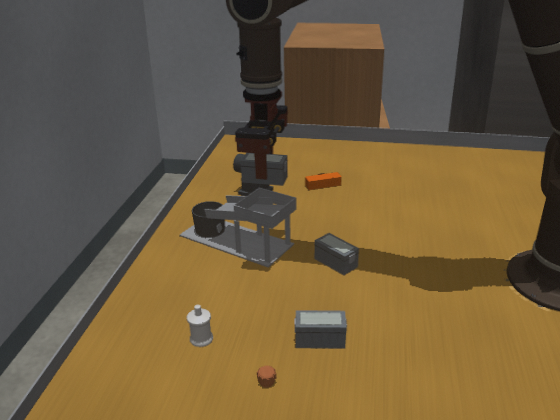

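View pics/top6.png

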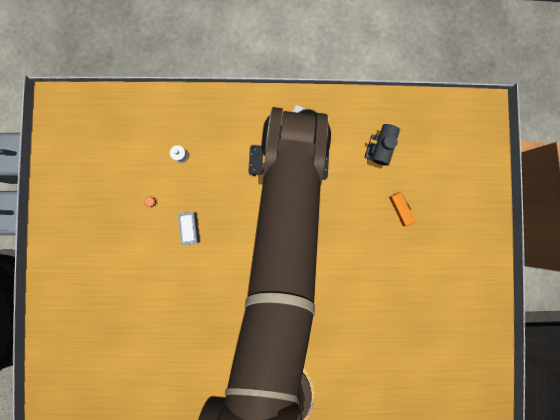

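The side view shows the case held level at (264,168), above the mouth at (265,207). The left case (320,328) and middle case (336,253) are upright on the shelf. I check these numerically.

```bash
sed -i 's/{n}0.npz/{n}6.npz/; s/P\[...,2\]<0.2)/P[...,2]<0.35)/' m.py; python3 m.py
python3 - <<'E'
from h import *
d=dict(np.load("side6.npz"));P=cloud(d)
m=(abs(P[...,0]-.649)<.09)&(abs(P[...,1]+.028)<.09)&(P[...,2]>.11)&(P[...,2]<.15)&(d["z_map"]>0)
Q=P[m];print("rim",Q.min(0),Q.max(0),cv2.minAreaRect((Q[:,:2]*1000).astype(np.float32)))
m=(abs(P[...,0]-.649)<.07)&(abs(P[...,1]+.028)<.06)&(P[...,2]>.15)&(P[...,2]<.235)&(d["z_map"]>0)
Q=P[m];print("case",Q.min(0),Q.max(0),np.percentile(Q,[2,98],axis=0))
E
python3 w.py 6 f1
```

```text
top
[272.  80.] 1098 ztop 0.033 rect 942 1 998 9 89.9 mean [0.942 0.013]
[308. 111.] 73 ztop 0.066 rect 837 -92 10 53 2.3 mean [ 0.837 -0.094]
[383. 145.] 904 ztop 0.131 rect 734 -316 38 37 28.5 mean [ 0.735 -0.317]
[255. 160.] 392 ztop 0.327 rect 649 46 33 66 86.5 mean [0.649 0.048]
[178. 153.] 212 ztop 0.077 rect 711 280 10 9 14.7 mean [0.71  0.281]
[326. 168.] 93 ztop 0.327 rect 636 -110 9 56 83.9 mean [ 0.632 -0.11 ]
[403. 209.] 401 ztop 0.034 rect 555 -384 96 34 26.5 mean [ 0.555 -0.384]
[150. 201.] 89 ztop 0.03 rect 572 369 28 27 60.1 mean [0.571 0.368]
[188. 228.] 565 ztop 0.055 rect 495 251 91 45 7.4 mean [0.495 0.251]
side
[254. 181.] 7015 ztop 0.324 rect 647 -23 182 65 86.9 mean [0.644 0.003]
[103. 292.] 1955 ztop 0.03 rect 944 4 992 10 90.0 mean [0.943 0.162]
[323. 179.] 364 ztop 0.03 rect 555 -382 100 45 25.1 mean [ 0.554 -0.378]
[336. 251.] 1071 ztop 0.051 rect 488 -1 50 92 52.0 mean [0.487 0.003]
[199. 323.] 671 ztop 0.073 rect 713 284 11 11 37.4 mean [0.713 0.285]
[320. 326.] 1647 ztop 0.052 rect 495 250 92 51 6.9 mean [0.494 0.254]
[266. 374.] 296 ztop 0.027 rect 573 369 30 30 78.6 mean [0.572 0.371]
rim [ 0.58416205 -0.09499914  0.11000373] [0.71441745 0.04198637 0.13135619] ((648.0913696289062, -27.968711853027344), (107.9547348022461, 104.35643005371094), 67.25167083740234)
case [ 0.60013076 -0.05663412  0.18331386] [0.69381278 0.01165006 0.23499446] [[ 0.60119063 -0.04294721  0.18561413]
 [ 0.69149385  0.00817647  0.23479923]]
F [-0.292 -0.345 -4.536] [0.522 0.267 0.428]
Ttool [-0.0276  0.009  -0.0076] [0.0067 0.0237 0.0183] sem [0.0033 0.0118 0.0092]
E [-8.1000e-02 -6.2746e+01  6.2370e+00 -3.0121e+01  3.1000e-02  4.4000e-02
  1.0000e-03] [0.096 0.135 0.061 0.006 0.006 0.001 0.   ]
z axis [ 4.e-04 -3.e-04 -1.e+00] xyz [ 0.648  -0.0283  0.3844] t 35.4667
```

```bash
python3 -c "
from bench import job
print(job.hand_in())"
```

```text
the job is handed in; nothing more can be done
None
```

I concluded that the right case is the rattling one and handed the job in at about 35.5 s, holding it over the chute mouth. The hand-in gave no verdict.

**How the right case was picked out:**
- I lifted and tilted all three cases. At ±20°, none showed a clear shift in the holding moment: left −0.018 ± 0.018, middle −0.007 ± 0.011, right +0.014 ± 0.012 N m. A rolling ball should give +0.061.
- The pictures suggested the cases tipped less than the commanded 20°, so I repeated at 30° on the right case only. Its moment then shifted by about 0.045 ± 0.011 N m, and did so on both comparisons.
- The right case weighs about 4.5 N (≈ 460 g), more than an empty case's 400 g limit. It must therefore hold the ball. The other two weigh about 390 g each.

**Last checks before handing in:**
- **Rattling case:** its underside is about 55 mm above the rim and its centre within about 2 mm of the mouth's. It is level, still and gripped at 50 N.
- **Left and middle cases:** both stand upright and released, within about 4 mm of where they started.
- **Bystanders:** none had moved measurably.

**What disagreed:**
- The measured shift (0.045) is a little below the expected 0.061.
- The left and middle cases were not re-tested at 30°, so their ±20° results do not rule out a ball on their own.
- At ±20°, the tilted-pose moments on the three cases differed by up to about 0.05 N m in a way I could not explain.
- The −30° tilt of the right case hit a motion limit, so I re-levelled it before the second comparison.

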